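# Right an upturned parts dish on the bench mat

### The job

Two steel parts dishes have been left upside down on the bench. Turn the one with the red foot mouth-up and leave it standing with its foot fully on the round grey mat, ready to take small fittings; set it down rather than dropping it, and leave the dish with the blue foot where it is.

Things in the scene. Friction and masses are not known exactly. Their poses are not given: they have to be found in the camera images.
- red_foot_dish: Steel dish, red weighted foot, 0.3 kg, mouth-down at first. Solid foot 48 mm across, 20 mm tall (grip it across); then a thin bowl flares at once to a rim 120 mm across at 46 mm. Origin: centre of foot underside; z from foot to mouth. Centre of mass 15 mm from the underside: stood on its rim edge, axis about level, and freed, it tips onto its foot, centred about 60 mm from where the rim touched.
- blue_foot_dish: The same dish but with a blue foot, also mouth-down (z pointing down, origin 46 mm above the bench); same size, origin and axes. To be left alone. On both dishes the bowl is 80 mm across at 25 mm and 108 mm across at 36 mm from the foot's underside, and the floor inside the bowl has the foot's colour.
- mat: Flat round grey mat fixed on the bench, 160 mm across, 3 mm thick. Origin: centre of its underside; z up.
Not all that is in view belongs to the job. What is shaped like the red_foot_dish but purple is not meant.

How it is judged (in metres and radians):
At the end, for the whole second after the job is handed in: The red-footed dish stands at rest on its foot, mouth up within 10 degrees, with its foot fully on the mat (centre within 56 mm of the mat's centre); the blue-footed dish is still mouth-down and within 30 mm of where it was (angle between red_foot_dish's own z axis and vertical below 0.17 rad and horizontal distance between red_foot_dish and mat below 0.056 m and z of red_foot_dish in the frame of mat below 0.008 m and linear speed of red_foot_dish below 0.03 m/s and angle between blue_foot_dish's own z axis and vertical above 2.97 rad and distance of blue_foot_dish from where it was at the start of the episode below 0.03 m); the robot touches nothing.
It fails at once if the red-footed dish is thrown, or dropped from a height (moving faster than 1.3 m/s while the fingers do not touch it) (linear speed of red_foot_dish above 1.3 m/s and contact force between the fingers and red_foot_dish below 0.1 N).
It fails at once if the blue-footed dish is moved by more than 30 mm (distance of blue_foot_dish from where it was at the start of the episode above 0.03 m).
It also fails if it takes over 38 s, if anything falls off the work surface, if the arm or the gripper's body presses on something with over 40 N, if the wrist force passes 120 N, or if a joint passes its speed limit or range.

### The arm

A 6-joint arm with a two-finger parallel gripper is mounted at the origin on a cart in front of the work surface, level with it; the furniture and walls round the work are solid. World frame = base frame: x ahead of the robot, y to its left, z up, the work surface at z = 0. Lengths are in mm, angles in rad, forces in N, time in s.
With the tool pointing down it reaches from about 350 to 975 mm from the base axis. Payload 4.9 kg.
Tool frame: the origin (TCP) lies between the finger pads; the fingertips stand 25 mm ahead of it and the grasp point (between the pads) lies 6 mm ahead of it; z points along the fingers, y is the direction in which the jaws open and shut (so a half turn about z gives the same grasp; the last joint's range is limited). The gripper opens to 85 mm and grips with 20 to 120 N. Pads are 22 mm wide; open, the fingers measure 114 mm over their backs; the gripper's body (76 mm by 85 mm) begins 54 mm behind the grasp point. The pads swing forward as they close: fully open they stand 13 mm farther back than shut.
Start: joints at [-1.391, 0.053, 1.613, -0, 1.476, -0.119], TCP at [183.978, -597.289, 256.304] pointing down, gripper open.
Joint ranges: [-3.01, 3.01], [-1.01, 2.22], [0.06, 2.58], [-1.02, 4.17], [0.09, 2.62], [-3.14, 3.14]. Speed limits (rad/s): [2.57, 2.57, 3.14, 3.14, 3.14, 3.14].

### API

Orientations are given as a unit quaternion [x, y, z, w].
In Python, from station import robot gives the robot as it stands.
- The arm moves only by the shell command python3 -m creep 'ROWS' [FORCE]. ROWS is JSON, one flat list of numbers, 5 for each row, row after row: the gripper command: -1 is fully open, 1 is shut, values between are in proportion, then the shift along the tool's x, y, z each as a share of 0.1 m, from -1 to 1, then the turn about the tool's z as a share of 10 degrees, from -1 to 1. A call has exactly 5 rows; each row shifts and turns the pose as measured when the row begins, along the tool's axes as they then stand; what a row does not reach is not made up. A row lasts 1/8 s, in which the tool goes at most 62.5 mm and 10.7 degrees, less where a joint would pass 70% of its speed; a pose out of reach is approached as far as the arm can. A call with a number of a shift or a turn outside -1 to 1 is refused whole. A call with a gripper value outside its range is refused whole. The fingers move at their own pace and stop on an object; FORCE is the grip in N (left out, the last holds). Time passes only in rows, so rows that do not move let the fingers close, or fill a call up. It gives the time, the measured TCP pose, the force and the opening at its end, in the units of the state.
- robot.get_state(): the state, without advancing time (a new reading comes with each control period).
- robot.camera(name): name is "side" or "top"; returns the picture (420x560x3 uint8, blue, green, red); there is no depth.
- robot.calibration(name): a dict with "camera_matrix" (3x3 intrinsics, pixels), "R" (3x3) and "t" (3): a world point X has camera coordinates R X + t. Camera axes: x right, y down, z forward; pixel columns grow to the right and rows downward; lengths in mm; the calibration is good to about 2 mm. A picture is of the moment at which its call begins. calibration takes no time and is no camera call.
- robot.close_job(): hands the job in, once; it reports no verdict.
The state is a dict: "t": time; "qpos": joint angles; "joint_velocities": joint speeds; "tau": joint torques, N m; "tcp_pos": TCP position; "tcp_rot": TCP orientation; "wrist_force": force on the tool from outside, world axes, zero at the start; "torque": the same for the moment, N m; "width": finger opening in mm.
Only numpy, scipy, OpenCV 4.12 (cv2) and the standard library are available. Lean on these libraries where they do the work, as an engineer would, in place of code of your own. Each camera call takes 0.05 s, during which the arm holds its last target. There are 200 camera calls.

## Working session

There is one attempt and no reset: what is moved stays moved. The work goes in short steps, Python scripts to look and compute and a shell command to move; the robot and the scene stay as the last step left them, time stands still between calls to the robot, and variables do not carry over. Pictures are saved under pics/ and viewed, on a budget of 10 in all, crops included, one or two more only if the job needs it, and the job is handed in when it is done.

```bash
mkdir -p pics; ls; cat > h.py <<'E'
import numpy as np,cv2
from station import robot
from scipy.spatial.transform import Rotation as Ro
def ray(n,u,v,z):
    c=robot.calibration(n);K,R,t=map(np.array,(c["camera_matrix"],c["R"],c["t"]))
    d=R.T@np.linalg.solve(K,[u,v,1]);o=-R.T@t.ravel()
    return o+d*(z-o[2])/d[2]
def proj(n,X):
    c=robot.calibration(n);K,R,t=map(np.array,(c["camera_matrix"],c["R"],c["t"]))
    p=K@(R@np.array(X)+t.ravel());return p[:2]/p[2]
E
python3 - <<'E'
from h import *
for n in("top","side"):
    cv2.imwrite(f"pics/{n}0.png",robot.camera(n)); c=robot.calibration(n); R=np.array(c["R"]);print(n,-R.T@np.array(c["t"]).ravel(),R[2])
s=robot.get_state();print(s["tcp_pos"],Ro.from_quat(s["tcp_rot"]).as_matrix(),s["width"],s["t"])
E
```

```text
pics
top [ 406.59308019   69.43559152 1035.79670964] [ 0.11807192 -0.02007152 -0.99280217]
side [336.88705262 806.29770832 435.13331225] [ 0.20199342 -0.87172006 -0.44643342]
[ 183.88228253 -596.79250869  255.15534365] [[ 9.55689483e-01  2.94376494e-01 -3.03454421e-04]
 [ 2.94376537e-01 -9.55687704e-01  1.86201152e-03]
 [ 2.58124764e-04 -1.86883469e-03 -9.99998220e-01]] 85.61993799344758 0.1
```

View pics/top0.png

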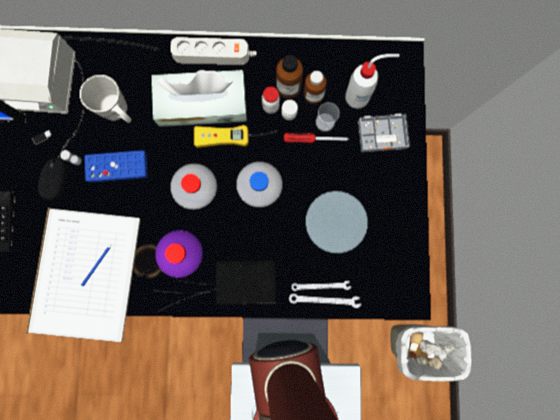

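View pics/side0.png

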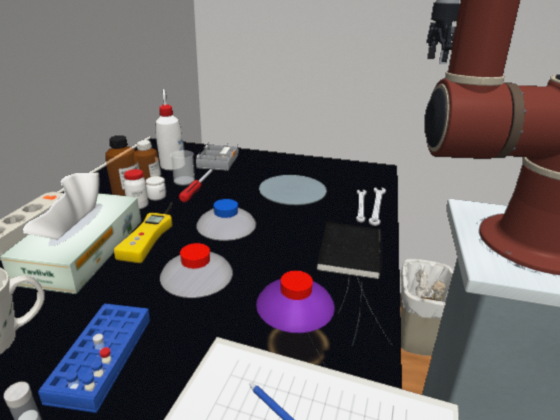

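Candidates in the top view are the grey bowl with a red foot at (191,184), the purple bowl with a red foot at (174,254), and the blue-footed dish at (259,184). The steel-grey one at (191,184) fits, since purple is excluded. I'll confirm it in a crop and measure.

```bash
python3 - <<'E'
from h import *
im=cv2.imread("pics/top0.png")
def cen(m):
    n,l,s,c=cv2.connectedComponentsWithStats(m.astype(np.uint8));return [(s[i],c[i]) for i in range(1,n) if s[i][4]>100]
b,g,r=[im[...,i].astype(int) for i in range(3)]
print("red");[print(s,c,ray("top",*c,46)) for s,c in cen((r>180)&(g<70)&(b<70))]
print("blue");[print(s,c,ray("top",*c,46)) for s,c in cen((b>170)&(r<70)&(g<130))]
h=im[150:300,280:400].astype(int); m=np.zeros(im.shape[:2],bool); m[180:265,295:380]=im[180:265,295:380].sum(2)>200
for s,c in cen(m): print("mat",s,c,ray("top",*c,3), ray("top",s[0],c[1],3),ray("top",s[0]+s[2],c[1],3))
for n,p in dict(edge_r=(426,222),wr=(360,302),wr2=(350,286),padcorner=(275,262),screw=(342,139)).items(): print(n,ray("top",*p,0))
cv2.imwrite("pics/crop.png",cv2.resize(im[140:290,130:290],None,fx=4,fy=4,interpolation=3))
E
```

```text
red
[362  63  13  12 104] [367.75        69.02884615] [ 904.50210079 -172.79209887   46.        ]
[264  87  14  14 154] [270.53896104  93.8961039 ] [830.59855708  77.74498808  46.        ]
[285 134  30   8 111] [298.88288288 137.20720721] [718.21798458   3.87421861  46.        ]
[182 174  18  19 255] [190.40392157 183.13333333] [594.51813152 271.8156092   46.        ]
[166 244  19  19 271] [175.14760148 252.9704797 ] [421.6346222 301.3017124  46.       ]
blue
[  85  152   60   28 1252] [115.89217252 164.84744409] [636.70149603 457.85474448  46.        ]
[250 172  18  19 255] [258.70980392 181.01568627] [603.46127601 102.7689131   46.        ]
mat [ 305  191   63   62 3067] [336.23051842 221.70166286] [509.64415397 -97.91422672   3.        ] [508.10887852 -17.25855842   3.        ] [ 511.21139222 -180.24906022    3.        ]
edge_r [ 513.6198454  -332.45973886    0.        ]
wr [ 307.00834459 -158.79149131    0.        ]
wr2 [ 346.52737302 -133.54103789    0.        ]
padcorner [403.83387065  58.0506429    0.        ]
screw [ 730.53404518 -113.67929955    0.        ]
```

View pics/crop.png

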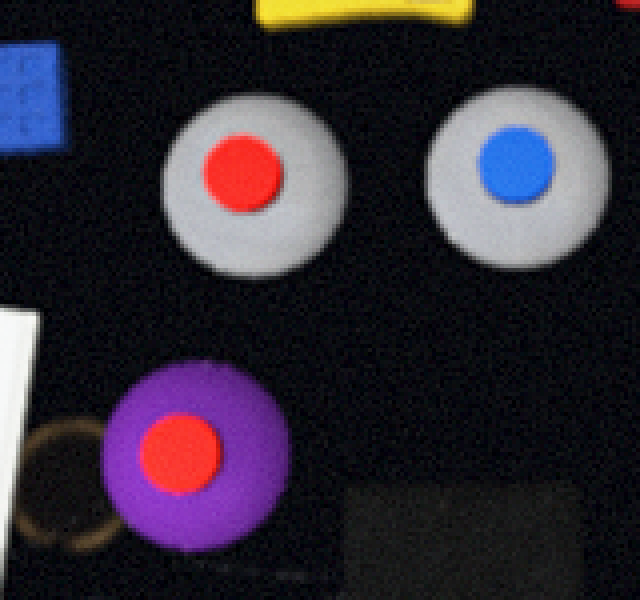

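The crop confirms the target: steel-grey bowl with a red foot at crop pixel (243,173), which is (594,272) mm. The purple and blue dishes are clearly distinct. 

Plan:
1. Grip the foot from above, lift it, and set the dish down on the bench beyond the mat's right edge.
2. Push the rim against the mat's edge and tip it over, pivoting in the pads.
3. Release it so it tips onto its foot on the mat.

```bash
python3 -m creep '[-1,0.6,0,0,-0.95,-1,0.6,0,0,-0.95,-1,0.6,0,0,-0.95,-1,0.6,0,0,-0.95,-1,0.6,0,0,-0.95]' 30
python3 -m creep '[-1,0.6,0,0,-0.95,-1,0.6,0,0,-0.95,-1,0.6,0,0,-0.7,-1,0.6,0,0,0,-1,0.6,0,0,0]'
cat > st.py <<'E'
from h import *
import sys
s=robot.get_state();M=Ro.from_quat(s["tcp_rot"]).as_matrix();p=np.array(s["tcp_pos"])
print("t",round(s["t"],2),"p",p.round(1),"yaw",np.degrees(np.arctan2(M[1,0],M[0,0])).round(1),"z",M[:,2].round(3),"F",np.round(s["wrist_force"],1),"w",round(s["width"],1))
if len(sys.argv)>1: print("shift tool mm",(M.T@(np.array(eval(sys.argv[1]))-p)).round(1))
E
python3 st.py 594.5,271.8,100
```

```text
t: 0.72
tcp_pos: [421.1, -420.6, 251.9]
tcp_rot: [0.84, 0.542, 0.0, -0.003]
wrist_force: [1.0, -0.5, 0.6]
width: 85.3
t: 1.35
tcp_pos: [461.5, -117.9, 250.8]
tcp_rot: [0.691, 0.723, 0.002, -0.005]
wrist_force: [1.2, 0.6, -0.2]
width: 85.8
t 1.35 p [ 461.5 -117.9  250.8] yaw 92.7 z [-0.004  0.009 -1.   ] F [ 1.2  0.6 -0.2] w 85.8
shift tool mm [381.7 151.6 153.7]
```

```bash
python3 -m creep '[-1,0.5,0.2,0.1,0.27,-1,0.5,0.2,0.1,0,-1,0.5,0.2,0.2,0,-1,0.5,0.2,0.2,0,-1,0.5,0.2,0.2,0]' >/dev/null
python3 -m creep '[-1,0.5,0.2,0.2,0,-1,0.5,0.2,0.2,0,-1,0.3,0.1,0.2,0,-1,0,0,0,0,-1,0,0,0,0]' >/dev/null; python3 st.py 594.5,271.8,80
```

```text
t 2.6 p [609.2 280.2 105.9] yaw 90.2 z [-0.005  0.004 -1.   ] F [-0.  -1.   0.2] w 85.5
shift tool mm [ -8.5 -14.6  25.9]
```

```bash
python3 -m creep '[-1,-0.08,-0.14,0.12,0,-1,0,0,0.15,0,-1,0,0,0.1,0,-1,0,0,0,0,-1,0,0,0,0]' >/dev/null; python3 st.py 594.5,271.8,58
python3 - <<'E'
from h import *
im=robot.camera("side");print(proj("side",[594.5,271.8,46]),proj("side",[594.5,271.8,26]))
a=im[195:305,120:260];cv2.imwrite("pics/g1.png",cv2.resize(a,None,fx=5,fy=5,interpolation=3))
E
```

```text
t 3.23 p [597.1 269.5  70.6] yaw 90.0 z [-0.     0.006 -1.   ] F [-0.4 -0.1  0.3] w 85.4
shift tool mm [ 2.3 -2.6 12.7]
[195.05576513 250.73713033] [195.78544714 260.92764352]
```

View pics/g1.png

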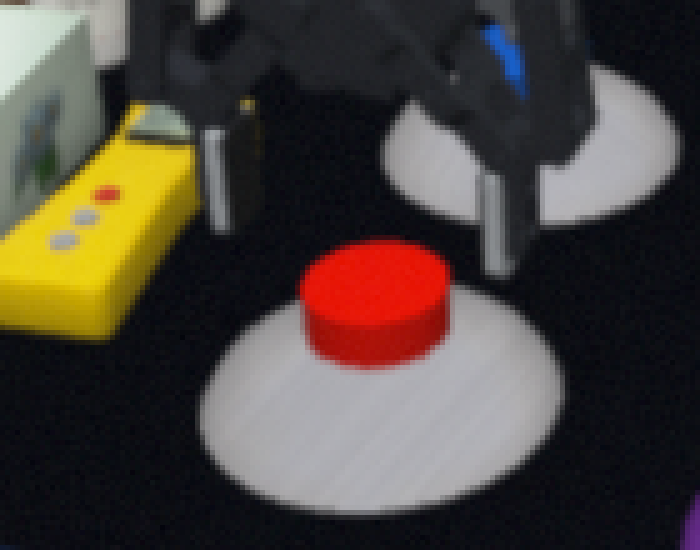

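The pads hang open above the dish, with tips at about pixels (164,241) and (220,250). I'll work out the tip height from those.

```bash
python3 - <<'E'
from h import *
for z in(35,45,55,60): print(z,proj("side",[640,269.5,z]),proj("side",[554,269.5,z]))
E
```

```text
35 [170.51679762 251.33630227] [219.30394408 259.50260223]
45 [169.9976055 246.2645061] [219.08911757 254.35551423]
55 [169.47178024 241.1279132 ] [218.8714765  249.14099137]
60 [169.20634033 238.53492868] [218.76158316 246.50802638]
```

```bash
python3 -m creep '[-1,0.02,-0.02,0.1,0,-1,0,0,0.09,0,-1,0,0,0.0,0,1,0,0,0,0,1,0,0,0,0]' 30 >/dev/null; python3 st.py 594.5,271.8,51
python3 -m creep '[1,0,0,0,0,1,0,0,0,0,1,0,0,0,0,1,0,0,0,0,1,0,0,0,0]' 30 ; python3 st.py 594.5,271.8,51
python3 - <<'E'
from h import *
im=robot.camera("side")
a=im[195:305,120:260];cv2.imwrite("pics/g2.png",cv2.resize(a,None,fx=5,fy=5,interpolation=3))
E
```

```text
t 3.9 p [595.2 272.2  50.7] yaw 90.0 z [ 0.     0.006 -1.   ] F [0.1 0.5 0.3] w 51.8
shift tool mm [-0.4 -0.7 -0.3]
t: 4.53
tcp_pos: [595.3, 272.2, 51.1]
tcp_rot: [0.707, 0.707, 0.002, -0.002]
wrist_force: [-0.1, 0.9, -0.3]
width: 47.4
t 4.53 p [595.3 272.2  51.1] yaw 90.0 z [ 0.     0.006 -1.   ] F [-0.1  0.9 -0.3] w 47.4
shift tool mm [-0.4 -0.8  0.1]
```

View pics/g2.png

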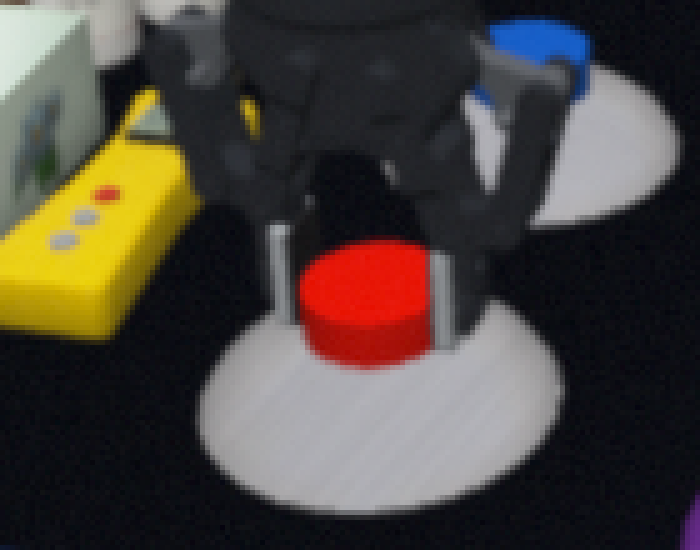

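The pads hold the foot squarely at 47.4 mm, just above the bowl. Next I lift and carry it over to the right of the mat.

```bash
python3 -m creep '[1,0,0,-0.2,0,1,0,0,-0.4,0,1,0,0,-0.4,0,1,-0.1,0,-0.2,0,1,-0.3,-0.1,0,0]' 30 >/dev/null
python3 st.py
python3 -m creep '[1,-0.45,-0.1,0,0,1,-0.45,-0.1,0,0,1,-0.45,-0.1,0,0,1,-0.45,-0.1,0,0,1,-0.45,-0.1,0,0]' >/dev/null
python3 -m creep '[1,-0.45,-0.1,0,0,1,-0.45,-0.1,0,0,1,-0.45,-0.1,0,0,1,-0.4,0,0,0,1,-0.2,0,0,0]' >/dev/null
python3 st.py 510,-255,90
```

```text
t 5.2 p [584.5 230.7 176.2] yaw 90.1 z [-0.     0.005 -1.   ] F [ 0.4 -0.9 -3.2] w 47.2
t 6.45 p [ 495.6 -207.   174. ] yaw 90.0 z [-0.004  0.002 -1.   ] F [-0.4  1.1 -3. ] w 47.3
shift tool mm [-48.1  14.7  83.9]
```

```bash
python3 -m creep '[1,-0.35,0.12,0.1,0,1,-0.13,0.03,0.4,0,1,0,0,0.3,0,1,0,0,0.25,0,1,0,0,0.1,0]' >/dev/null
python3 st.py 510,-252,51.1
```

```text
t 7.08 p [ 510.3 -257.8   57.1] yaw 89.9 z [-0.002  0.002 -1.   ] F [ 0.1  0.5 -3.5] w 46.6
shift tool mm [ 5.8 -0.3  6. ]
```

```bash
python3 -m creep '[1,0,0,0.05,0,1,0.05,0,0.01,0,1,0.05,0,0,0,1,0.05,0,0,0,1,0,0,0,0]' >/dev/null
python3 st.py
python3 -m creep '[1,0.03,0,0,0,1,0.03,0,0,0,1,0.03,0,0,0,1,0.0,0,0,0,1,0,0,0,0]' >/dev/null
python3 st.py
python3 - <<'E'
from h import *
im=robot.camera("side")
a=im[100:220,230:390];cv2.imwrite("pics/g3.png",cv2.resize(a,None,fx=5,fy=5,interpolation=3))
E
```

```text
t 7.7 p [ 512.1 -241.8   53.9] yaw 90.0 z [ 0.001  0.    -1.   ] F [ 0.8 -0.7 -2.8] w 46.8
t 8.32 p [ 512.4 -232.4   54.4] yaw 90.0 z [ 0.002 -0.    -1.   ] F [-0.8 -0.  -3. ] w 47.0
```

View pics/g3.png

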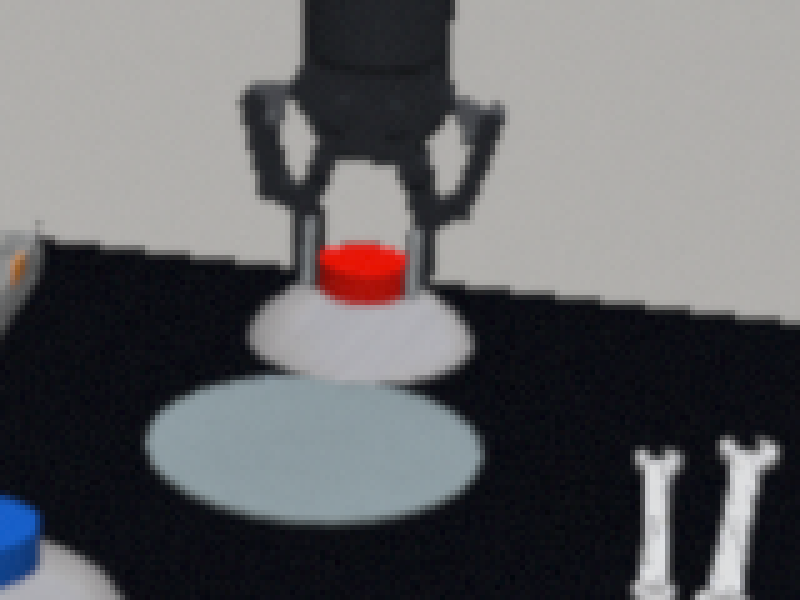

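The dish is at the mat's edge, but the rim is about 3 mm above the bench and overlaps the mat at crop pixel (350,380). I'll back off, lower until it touches, and push again.

```bash
python3 -m creep '[1,-0.08,0,0,0,1,-0.08,0,0.01,0,1,0,0,0.03,0,1,0,0,0.03,0,1,0,0,0.01,0]' >/dev/null
python3 st.py
```

```text
t 9.0 p [ 513.2 -250.7   51.1] yaw 89.9 z [ 0.     0.001 -1.   ] F [-0.5  0.4 -1.6] w 46.8
```

```bash
python3 -m creep '[1,0,0,0.03,0,1,0.06,0,0.02,0,1,0.06,0,0.02,0,1,0.06,0,0.02,0,1,0,0,0.02,0]' 
python3 -m creep '[1,0.06,0,0.02,0,1,0.06,0,0.02,0,1,0.06,0,0.01,0,1,0.04,0,0.01,0,1,0.04,0,0.01,0]'
```

```text
t: 9.62
tcp_pos: [517.3, -239.0, 51.0]
tcp_rot: [0.706, 0.708, -0.003, 0.006]
wrist_force: [-6.8, 5.8, 16.2]
width: 47.1
t: 10.25
tcp_pos: [519.0, -234.1, 54.4]
tcp_rot: [0.702, 0.712, -0.019, 0.023]
wrist_force: [-4.7, -10.4, 3.5]
width: 46.9
```

```bash
python3 st.py; python3 - <<'E'
from h import *
im=robot.camera("side")
a=im[100:220,230:390];cv2.imwrite("pics/g4.png",cv2.resize(a,None,fx=5,fy=5,interpolation=3))
E
```

```text
t 10.25 p [ 519.  -234.1   54.4] yaw 90.8 z [ 0.006 -0.061 -0.998] F [ -4.7 -10.4   3.5] w 46.9
```

View pics/g4.png

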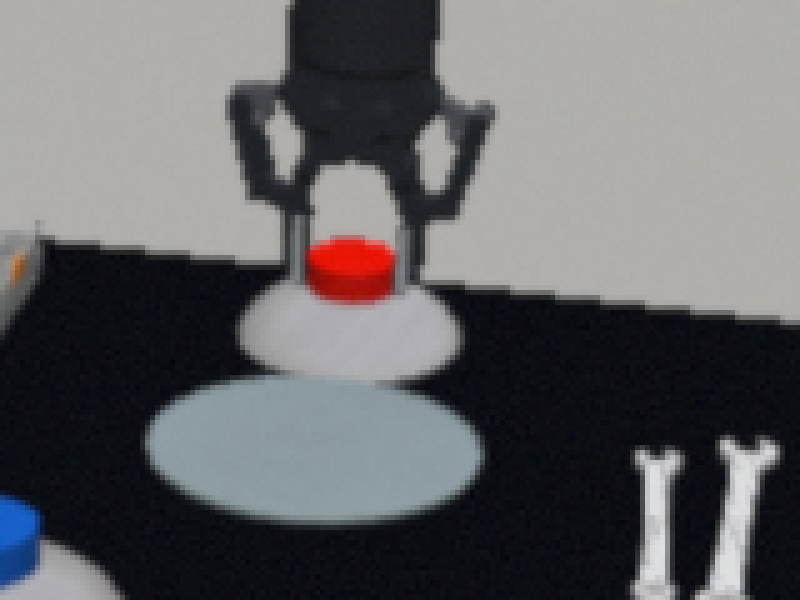

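```bash
python3 -m creep '[1,0.06,0,-0.06,0,1,0.06,0,-0.07,0,1,0.06,0,-0.06,0,1,0.06,0,-0.05,0,1,0.06,0,-0.04,0]' 20; python3 st.py -260+500,0,0
python3 - <<'E'
from h import *
im=robot.camera("side")
a=im[100:220,230:390];cv2.imwrite("pics/g5.png",cv2.resize(a,None,fx=5,fy=5,interpolation=3))
E
```

```text
t: 10.92
tcp_pos: [518.1, -202.9, 79.8]
tcp_rot: [0.702, 0.712, -0.021, 0.026]
wrist_force: [1.8, -2.7, -4.3]
width: 46.8
t 10.93 p [ 518.1 -202.9   79.8] yaw 90.8 z [ 0.007 -0.065 -0.998] F [ 1.8 -2.7 -4.3] w 46.8
shift tool mm [ 211.5 -275.7   64.3]
```

View pics/g5.png

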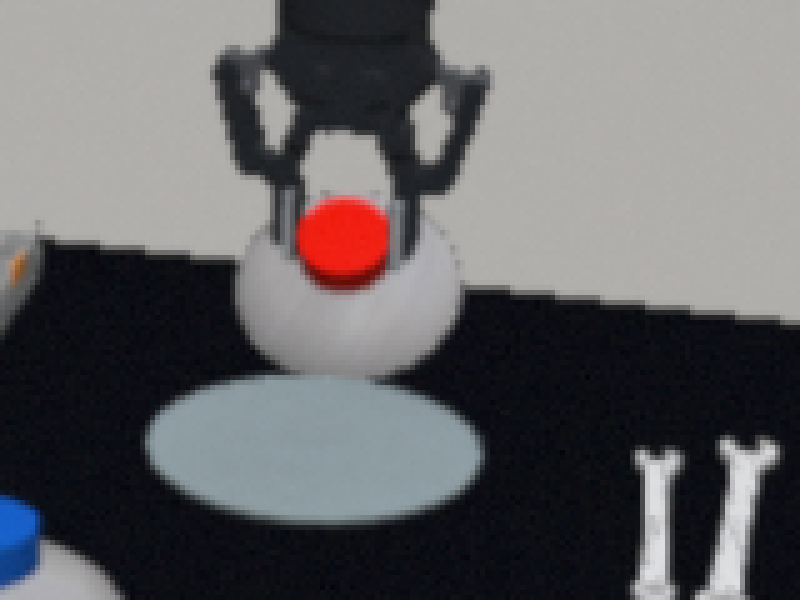

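The dish has tipped about 40°, with its rim held at the mat edge at crop pixel (345,378) and the foot face turning forward. I'll continue the arc.

```bash
python3 -m creep '[1,0.07,0,-0.03,0,1,0.07,0,-0.02,0,1,0.07,0,-0.01,0,1,0.07,0,0,0,1,0.07,0,0.01,0]' 20; python3 st.py
python3 - <<'E'
from h import *
im=robot.camera("side")
a=im[100:220,230:390];cv2.imwrite("pics/g6.png",cv2.resize(a,None,fx=5,fy=5,interpolation=3))
E
```

```text
t: 11.6
tcp_pos: [518.6, -165.3, 84.9]
tcp_rot: [0.701, 0.712, -0.02, 0.027]
wrist_force: [0.8, -2.7, -0.6]
width: 46.9
t 11.6 p [ 518.6 -165.3   84.9] yaw 90.8 z [ 0.01  -0.067 -0.998] F [ 0.8 -2.7 -0.6] w 46.9
```

View pics/g6.png

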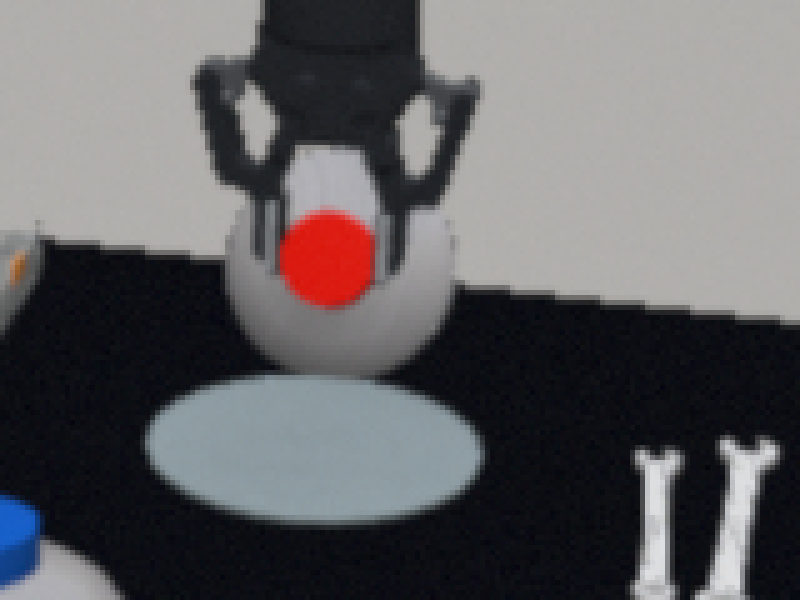

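About 70° now, with the foot face nearly facing the camera at crop pixel (328,258). I'll take it to about 90° and then open. The bowl can lean on the open fingers while they retreat forward, so it is let down gently.

```bash
python3 -m creep '[1,0.05,0,0.01,0,1,0.05,0,0.02,0,1,0.05,0,0.03,0,1,0.05,0,0.03,0,1,0.03,0,0.02,0]' 20; python3 st.py
python3 - <<'E'
from h import *
im=robot.camera("side")
a=im[100:220,230:390];cv2.imwrite("pics/g7.png",cv2.resize(a,None,fx=5,fy=5,interpolation=3))
E
```

```text
t: 12.28
tcp_pos: [519.8, -139.9, 74.5]
tcp_rot: [0.702, 0.712, -0.019, 0.026]
wrist_force: [0.3, -0.3, 3.4]
width: 47.0
t 12.28 p [ 519.8 -139.9   74.5] yaw 90.8 z [ 0.011 -0.063 -0.998] F [ 0.3 -0.3  3.4] w 47.0
```

View pics/g7.png

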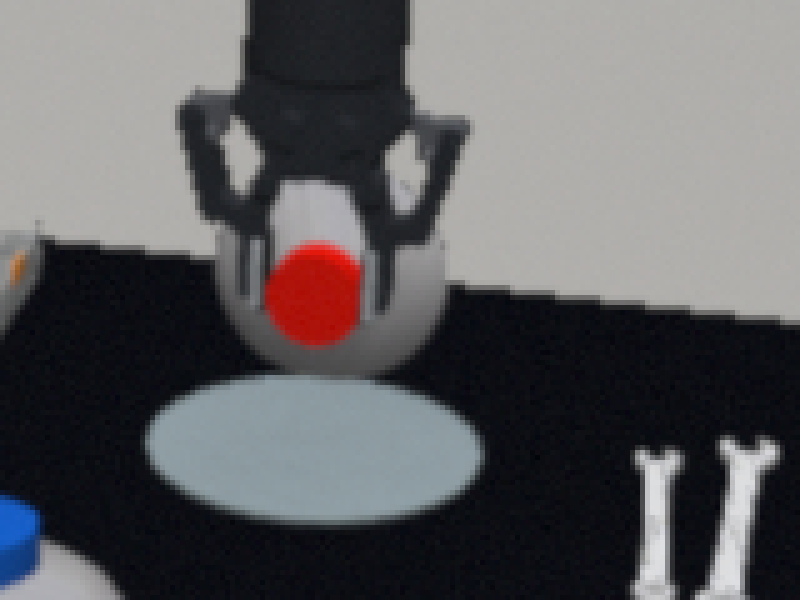

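The dish axis is about level or slightly past, and the foot faces the mat at crop pixel (315,293). Releasing and retreating forward.

```bash
python3 -m creep '[-1,0,0,0,0,-1,0,0,0,0,-1,0.06,0,-0.08,0,-1,0.12,0,-0.1,0,-1,0.15,0,-0.1,0]' 20; python3 st.py
python3 - <<'E'
from h import *
im=robot.camera("side")
a=im[100:220,230:390];cv2.imwrite("pics/g8.png",cv2.resize(a,None,fx=5,fy=5,interpolation=3))
E
```

```text
t: 12.95
tcp_pos: [516.7, -102.1, 98.7]
tcp_rot: [0.702, 0.711, -0.019, 0.023]
wrist_force: [-0.5, 0.7, -0.1]
width: 85.2
t 12.95 p [ 516.7 -102.1   98.7] yaw 90.7 z [ 0.006 -0.059 -0.998] F [-0.5  0.7 -0.1] w 85.2
```

View pics/g8.png

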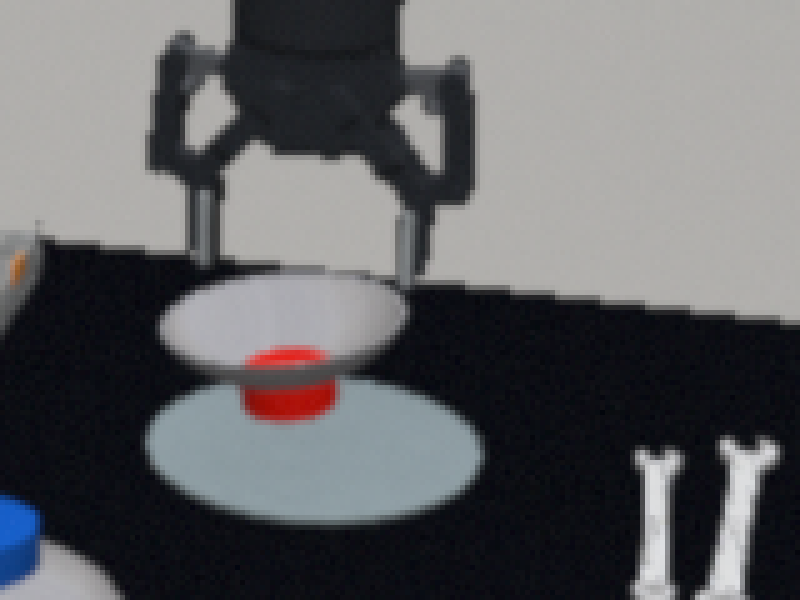

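The dish is mouth-up on the mat with the foot around crop pixel (290,385), possibly still rocking. I'll retreat upward and measure.

```bash
python3 -m creep '[-1,0,0,-0.3,0,-1,0,0,-0.5,0,-1,0,0,-0.5,0,-1,-0.5,0,-0.3,0,-1,-0.5,0,0,0]'
python3 -m creep '[-1,-0.5,0,0,0,-1,-0.5,0,0,0,-1,-0.3,0,0,0,-1,0,0,0,0,-1,0,0,0,0]'
python3 - <<'E'
from h import *
t=robot.camera("top");s=robot.camera("side")
f=lambda im:cv2.resize(im,None,fx=3.3,fy=3.3,interpolation=3)
a=f(s[100:250,200:390]); b=f(t[150:300,240:430])[:, :]
o=np.vstack([cv2.resize(a,(380,300)),cv2.resize(b,(380,300))]);cv2.imwrite("pics/g9.png",o)
for n,im,z in(("top",t,18),("side",s,14)):
    bb,g,r=[im[...,i].astype(int) for i in range(3)]
    m=((r>140)&(g<70)&(bb<70)).astype(np.uint8)
    n_,l,st,c=cv2.connectedComponentsWithStats(m)
    for i in range(1,n_):
        if st[i][4]>40: print(n,st[i],c[i].round(1),(ray(n,*c[i],z)).round(1))
m=((t[...,0].astype(int)>170)&(t[...,2]<70)&(t[...,1]<130)).astype(np.uint8)
n_,l,st,c=cv2.connectedComponentsWithStats(m);print("blue",c[1:],st[1:,4])
E
python3 st.py
```

```text
t: 13.62
tcp_pos: [518.3, -186.7, 273.7]
tcp_rot: [0.698, 0.716, -0.017, 0.026]
wrist_force: [0.7, -0.8, -1.0]
width: 85.6
t: 14.25
tcp_pos: [522.3, -320.3, 286.2]
tcp_rot: [0.698, 0.715, -0.017, 0.029]
wrist_force: [0.4, -0.4, 1.1]
width: 85.3
top [362  62  13  14 122] [367.8  68.9] [ 918.8 -179.7   18. ]
top [263  87  16  15 179] [270.6  93.9] [842.7  77.8  18. ]
top [284 133  31   9 211] [298.9 137.5] [726.1   2.   18. ]
top [497 140  63  88 847] [527.9 185.5] [ 612.  -594.8   18. ]
top [344 206  16  16 205] [351.7 213.3] [ 530.5 -135.    18. ]
top [485 226  15  12  60] [492.2 231.3] [ 491.1 -495.5   18. ]
top [517 227  11  12  49] [521.3 232.1] [ 490.4 -570.8   18. ]
top [166 244  19  19 279] [175.2 253. ] [421.9 307.7  18. ]
top [520 245  16  15  56] [527.8 251.4] [ 441.4 -584.7   18. ]
side [160 105  12   9  70] [164.9 108.5] [1105.4 -620.8   14. ]
side [125 169  18  11 132] [133.  173.8] [896.2 -42.4  14. ]
side [280 179  17   6  86] [288.  181.2] [ 522.9 -111.1   14. ]
side [180 180  20  21 156] [188.8 190.2] [728.4   4.1  14. ]
side [281 271  32  29 744] [296.4 284.5] [424.9 272.4  14. ]
side [101 348   9   9  52] [104.5 351.7] [632.9 471.4  14. ]
blue [[  2.43478261 114.73913043]
 [115.92518101 164.74818986]
 [258.67193676 180.99604743]
 [ 95.38461538 265.72307692]] [  23 1243  253   65]
t 14.35 p [ 522.4 -319.9  286.2] yaw 91.4 z [ 0.018 -0.064 -0.998] F [ 0.3 -0.1 -0.4] w 85.8
```

View pics/g9.png

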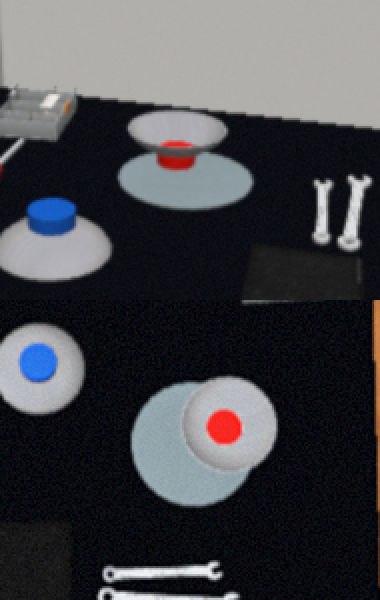

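```bash
python3 - <<'E'
from h import *
m=ray("top",336.2,221.7,3)
for n,u,v,z in(("rim","355","212",49),("floor",351.7,213.3,24)):
    p=ray("top",float(u),float(v),z);print(n,p,np.linalg.norm((p-m)[:2]))
s0=robot.camera("side"); s1=robot.camera("side")
# foot bottom-most row in side view, and expected for z=3 at foot front
bb,g,r=[s1[100:200,260:320,i].astype(int) for i in range(3)]
mk=((r>120)&(g<60)&(bb<60)); ys,xs=np.nonzero(mk);print(xs.min()+260,xs.max()+260,ys.max()+100)
for c in((530,-134),(524,-130)): print(proj("side",[c[0],c[1]+24,3]),proj("side",[c[0]-24,c[1],10])[0],proj("side",[c[0]+24,c[1],10])[0])
print("drift",np.abs(s0.astype(int)-s1)[100:220,240:360].mean())
E
```

```text
rim [ 530.049014   -137.02954094   49.        ] 44.18636147117988
floor [ 529.69205197 -133.84254177   24.        ] 41.21078991005841
279 296 184
[284.86355802 185.13452578] 296.6672039923707 277.65747879518045
[286.92163637 186.10706497] 298.7530172237814 279.63882485618933
drift 1.2695138888888888
```

All checks agree: the foot is about 42 mm from the mat's centre (limit 56), the dish is level, and the arm is clear. Handing in.

```bash
python3 -c "
from station import robot
print(robot.close_job())"
```

```text
the job is handed in; nothing more can be done
None
```

The red-footed steel dish now stands mouth-up on the grey mat. I gripped its foot from above and carried it to the bench just beyond the mat. I tipped it through about 90° by pushing its rim against the mat's edge, then released it. It fell onto its foot by itself: it was standing by the next picture, and I could not tell whether the fingers slowed it. I handed the job in at about 14.5 s of the 38 s allowed.

- **Position:** the floor inside the bowl measured 41 mm and the rim 44 mm from the mat's centre, against a limit of 56 mm. The foot is therefore fully on the mat but off-centre. The side view puts the edges of the foot within a pixel or two of that place.
- **Tilt:** the rim and floor centres differ by about 3 mm over 25 mm of height, which is a tilt of at most about 7° and within measuring error. The last pictures show it level and still.
- **Blue-footed dish:** its foot had moved less than 0.1 pixel in the top view, so it stayed where it was.
- **Robot:** the arm is clear, with the tool at about 286 mm and away from the dish.

The first push went slightly over the mat because the rim was about 3 mm too high, so I backed off, lowered the dish and repeated it. During the second push the tool tilted about 3.5° under load and stayed tilted, which did no harm. I viewed 12 pictures, two over the budget of 10.

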